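# Turn a row of optics round: parking rack to bench rack

### The arm

A 6-joint arm with a two-finger parallel gripper is mounted at the origin on the work surface. World frame = base frame: x ahead of the robot, y to its left, z up, the work surface at z = 0. Lengths are in m, angles in rad, forces in N, time in s.
With the tool pointing down it reaches from about 0.35 to 0.975 m from the base axis. Payload 4.9 kg.
Tool frame: the origin (TCP) lies at the very end of the fingers, on their centre line; the grasp point (between the pads) lies 19 mm behind it; z points along the fingers, y is the line along which they close (so a half turn about z gives the same grasp; the last joint's range is limited). The gripper opens to 85 mm and grips with 20 to 120 N. Pads are 22 mm wide; open, the fingers measure 114 mm over their backs; the gripper's body (76 mm by 85 mm) begins 54 mm behind the grasp point. The pads swing forward as they close: fully open they stand 13 mm farther back than shut.
Start: joints at [-1.33, 0.053, 1.613, -0, 1.476, -0.119], TCP at [0.22, -0.585, 0.231] pointing down, gripper open.
Joint ranges: [-3.01, 3.01], [-1.01, 2.22], [0.06, 2.58], [-1.02, 4.17], [0.09, 2.62], [-3.14, 3.14]. Speed limits (rad/s): [2.57, 2.57, 3.14, 3.14, 3.14, 3.14].

### API

Orientations are given as a rotation vector (axis times angle).
In Python, from station import get_obs, optics, ctrl gives the robot as it stands.
- The arm moves only by the shell command python3 -m pendant 'ROWS' [FORCE]. ROWS is JSON, a list of rows, each a list of 3 entries, a list of its own where there are three numbers: the shift along the tool's x, y, z in mm, then the turn, a rotation vector about the tool's x, y, z in rad, then the opening, from 0 (shut) to 1 (fully open). A call has 1 to 12 rows; each row shifts and turns the commanded pose from where the row before left it, along the tool's axes as they then stand; what a row does not reach is not made up. A row lasts 1/12 s, in which the tool goes at most 41.7 mm and 7.16 degrees, less where a joint would pass 70% of its speed; a pose out of reach is approached as far as the arm can. A call is refused whole if a number of a shift passes 41.7 or a number of a turn 0.125, either way. A call with a gripper value outside its range is refused whole. The fingers move at their own pace and stop on an object; FORCE is the grip in N (left out, the last holds). Time passes only in rows, so rows that do not move let the fingers close. It gives the time, the measured TCP pose, the force, the opening and the grip force at its end, in the units of the state.
- get_obs(): the state, without advancing time (a new reading comes with each control period).
- optics.get_image(name): name is "scene" or "top" or "wrist"; returns the picture (400x640x3 uint8, red, green, blue); there is no depth.
- optics.camera_model(name): a dict with "fx", "fy", "cx", "cy" (pixels), "cam_to_world" (4x4, takes a point from camera to world coordinates). Camera axes: x right, y up, looking along -z (the intrinsics and any distortion apply to the point x, -y, -z); pixel columns grow to the right and rows downward; lengths in m; the calibration is good to about 2 mm. A picture is of the moment at which its call begins: read the wrist's pose just before it. camera_model takes no time and is no camera call; for the wrist camera it gives the pose at the moment of the call.
- ctrl.finish_job(): hands the job in; it is judged then, once.
The state is a dict: "t": time; "q": joint angles; "dq": joint speeds; "effort": joint torques, N m; "tool_pos": TCP position; "tool_rot": TCP orientation; "contact_force": force on the tool from outside, world axes, zero at the start; "wrist_torque": the same for the moment, N m; "opening": finger opening in m; "grip_force": force on a finger pad.
Only numpy, scipy, OpenCV 4.12 (cv2) and the standard library are available. Lean on these libraries where they do the work, as an engineer would, in place of code of your own. Each camera call takes 0.05 s, during which the arm holds its last target. There are 200 camera calls.

### The job

The beam will now come from the other end, so move the four mounted optics from the parking rack to the bench rack in reverse order: the optic now nearest the parking rack's end post goes into the bay farthest from the bench rack's end post, the next one into the next bay, and so on, until the one now farthest from its post stands nearest the other post. Put one optic in each bay, standing upright with its foot flat on the bay floor; keep them upright all the way, and set them down without dropping, knocking or tipping any.

Things in the scene. Friction and masses are not known exactly. Their poses are not given: they have to be found in the camera images.
- lens: Round lens mount, 74 mm tall: steel disc foot 38 mm across, 8 mm thick; 13 mm stem; black round lens head on edge, 36 mm across (y, z), 14 mm thick (x), centre 56 mm above the origin. Origin: centre of the foot's underside, z up; x: optical axis, along the rack within 0.2 rad at the start. Loose, 0.11-0.23 kg. Grip the head across y or x.
- cube: Beam-splitter cube, 70 mm tall: square steel foot 36 mm, 8 mm thick; 13 mm stem; aluminium cube of 30 mm with round windows, centre 55 mm above the origin. Origin: centre of the foot's underside, z up; x: optical axis, along the rack within 0.2 rad at the start. Loose, 0.11-0.23 kg. Grip the cube across y or x.
- barrel: Laser-diode barrel, 69 mm tall: hexagonal steel foot 36 mm across flats, 8 mm thick; 13 mm stem; black lying barrel 24 mm across, 46 mm long (x), axis 57 mm above the origin. Origin: centre of the foot's underside, z up; x: optical axis, along the rack within 0.2 rad at the start. Loose, 0.11-0.23 kg. Grip the barrel across y.
- plate: Filter-plate mount, 80 mm tall: oblong steel foot 42 (x) x 28 x 8 mm; 13 mm stem; upright aluminium frame 34 mm wide (y), 12 thick (x), 46 tall, centre 57 mm above the origin. Origin: centre of the foot's underside, z up; x: optical axis, along the rack within 0.2 rad at the start. Loose, 0.11-0.23 kg. Grip the frame across y or x.
- pad_lens: Fixed grey pad, 4 mm thick, on the parking rack under the lens mount, marking where it stood: a disc 52 mm across. Origin: centre of its underside, x along the rack. The optic starts within 4 mm of its centre, 4 mm above its origin.
- pad_cube: Fixed grey pad, 4 mm thick, on the parking rack under the cube, marking where it stood: a square of 50 mm. Origin: centre of its underside, x along the rack. The optic starts within 4 mm of its centre, 4 mm above its origin.
- pad_barrel: Fixed grey pad, 4 mm thick, on the parking rack under the barrel, marking where it stood: a hexagon 50 mm across flats. Origin: centre of its underside, x along the rack. The optic starts within 4 mm of its centre, 4 mm above its origin.
- pad_plate: Fixed grey pad, 4 mm thick, on the parking rack under the filter-plate mount, marking where it stood: 52 (x) x 36 (y) mm. Origin: centre of its underside, x along the rack. The optic starts within 4 mm of its centre, 4 mm above its origin.
- park_rack: Parking rack: fixed grey plate 300 (x) x 70 x 8 mm, no walls, with a row of four pads on which the optics start. Origin: underside (table level), midway along the row, x along the row; centres at x = -91.5, -30.5, 30.5, 91.5 mm. End post (22 mm black cap, 50 mm tall) at x = -137 mm, the end nearer the robot. It may lie left or right, turned up to 0.35 rad from +x.
- bench_rack: Bench rack, on the other side: fixed plate as the parking rack's, with four empty bays 56 x 56 mm inside, black walls 5 mm thick; floors 8 mm, wall tops 14 mm above the table. Origin: underside (table level), midway along the row, x along the row; centres at x = -91.5, -30.5, 30.5, 91.5 mm. End post (22 mm black cap, 50 mm tall) at x = -137 mm, the end nearer the robot. Clutter (to 53 mm) between.
Mind the look-alikes: they are no part of the job. What is shaped like the cube but brown is not meant.

How it is judged:
At the end, for the whole second after the job is handed in: Each optic stands in the bench-rack bay that reverses its parking place (place 1-4 from the end post: bay 4-1), within 15 mm of the bay centre along and across, foot on the floor (-4 to +3 mm), tilted under 0.1 rad, at rest (under 0.02 m/s and 0.2 rad/s), facing any way (((x of pad_lens in the frame of park_rack between -0.1115 and -0.0715 m and x of lens in the frame of bench_rack between 0.0765 and 0.1065 m) or (x of pad_lens in the frame of park_rack between -0.0505 and -0.0105 m and x of lens in the frame of bench_rack between 0.0155 and 0.0455 m) or (x of pad_lens in the frame of park_rack between 0.0105 and 0.0505 m and x of lens in the frame of bench_rack between -0.0455 and -0.0155 m) or (x of pad_lens in the frame of park_rack between 0.0715 and 0.1115 m and x of lens in the frame of bench_rack between -0.1065 and -0.0765 m)) and y of lens in the frame of bench_rack between -0.015 and 0.015 m and z of lens in the frame of bench_rack between 0.004 and 0.011 m and angle between each of lens, cube, barrel, plate's own z axis and vertical below 0.1 rad and linear speed of each of lens, cube, barrel, plate below 0.02 m/s and angular speed of each of lens, cube, barrel, plate below 0.2 rad/s and ((x of pad_cube in the frame of park_rack between -0.1115 and -0.0715 m and x of cube in the frame of bench_rack between 0.0765 and 0.1065 m) or (x of pad_cube in the frame of park_rack between -0.0505 and -0.0105 m and x of cube in the frame of bench_rack between 0.0155 and 0.0455 m) or (x of pad_cube in the frame of park_rack between 0.0105 and 0.0505 m and x of cube in the frame of bench_rack between -0.0455 and -0.0155 m) or (x of pad_cube in the frame of park_rack between 0.0715 and 0.1115 m and x of cube in the frame of bench_rack between -0.1065 and -0.0765 m)) and y of cube in the frame of bench_rack between -0.015 and 0.015 m and z of cube in the frame of bench_rack between 0.004 and 0.011 m and ((x of pad_barrel in the frame of park_rack between -0.1115 and -0.0715 m and x of barrel in the frame of bench_rack between 0.0765 and 0.1065 m) or (x of pad_barrel in the frame of park_rack between -0.0505 and -0.0105 m and x of barrel in the frame of bench_rack between 0.0155 and 0.0455 m) or (x of pad_barrel in the frame of park_rack between 0.0105 and 0.0505 m and x of barrel in the frame of bench_rack between -0.0455 and -0.0155 m) or (x of pad_barrel in the frame of park_rack between 0.0715 and 0.1115 m and x of barrel in the frame of bench_rack between -0.1065 and -0.0765 m)) and y of barrel in the frame of bench_rack between -0.015 and 0.015 m and z of barrel in the frame of bench_rack between 0.004 and 0.011 m and ((x of pad_plate in the frame of park_rack between -0.1115 and -0.0715 m and x of plate in the frame of bench_rack between 0.0765 and 0.1065 m) or (x of pad_plate in the frame of park_rack between -0.0505 and -0.0105 m and x of plate in the frame of bench_rack between 0.0155 and 0.0455 m) or (x of pad_plate in the frame of park_rack between 0.0105 and 0.0505 m and x of plate in the frame of bench_rack between -0.0455 and -0.0155 m) or (x of pad_plate in the frame of park_rack between 0.0715 and 0.1115 m and x of plate in the frame of bench_rack between -0.1065 and -0.0765 m)) and y of plate in the frame of bench_rack between -0.015 and 0.015 m and z of plate in the frame of bench_rack between 0.004 and 0.011 m); the robot touches nothing.
It fails at once if an optic is tipped more than 40 degrees from upright (angle between any of lens, cube, barrel, plate's own z axis and vertical above 0.7 rad).
It fails at once if an optic is dropped or knocked away: it moves faster than 0.5 m/s while the fingers do not touch it ((contact force between lens and the fingers below 0.1 N and linear speed of lens above 0.5 m/s) or (contact force between cube and the fingers below 0.1 N and linear speed of cube above 0.5 m/s) or (contact force between barrel and the fingers below 0.1 N and linear speed of barrel above 0.5 m/s) or (contact force between plate and the fingers below 0.1 N and linear speed of plate above 0.5 m/s)).
It also fails if it takes over 120 s, if anything falls off the work surface, if the arm or the gripper's body presses on something with over 40 N, if the wrist force passes 120 N, or if a joint passes its speed limit or range.

## Working session

There is one attempt and no reset: what is moved stays moved. The work goes in short steps, Python scripts to look and compute and a shell command to move; the robot and the scene stay as the last step left them, time stands still between calls to the robot, and variables do not carry over. Pictures are saved under pics/ and viewed, at most 14 in all, crops included, and the job is handed in when it is done.

```bash
mkdir -p pics
python3 - <<'E'
from station import get_obs, optics
import cv2,numpy as np
np.set_printoptions(precision=4,suppress=True)
for n in ["scene","top"]:
    cv2.imwrite(f"pics/{n}0.png",optics.get_image(n)[:,:,::-1]); m=optics.camera_model(n); print(n,m)
o=get_obs();print(o)
print(optics.camera_model("wrist"))
E
```

```text
scene {'fx': 391.14925276301034, 'fy': 391.14925276301034, 'cx': 320.2865688397343, 'cy': 200.57669216282633, 'cam_to_world': array([[-0.6653, -0.5512,  0.5036,  1.0441],
       [ 0.7465, -0.4822,  0.4584,  0.3615],
       [-0.0098,  0.6809,  0.7323,  0.6953],
       [ 0.    ,  0.    ,  0.    ,  1.    ]])}
top {'fx': 508.20611201987265, 'fy': 508.20611201987265, 'cx': 320.7722638658447, 'cy': 211.64433218270938, 'cam_to_world': array([[-0.0024,  0.982 , -0.1888,  0.4272],
       [-0.9999, -0.0055, -0.016 , -0.0415],
       [-0.0168,  0.1888,  0.9819,  0.9432],
       [ 0.    ,  0.    ,  0.    ,  1.    ]])}
{'t': 0.1, 'q': array([-1.33  ,  0.0533,  1.6142,  0.    ,  1.476 , -0.119 ]), 'dq': array([ 0.0014, -0.0023, -0.0052,  0.0005, -0.0008, -0.0002]), 'effort': array([ -0.0004, -39.4902, -37.1363,  -0.0002,   0.004 ,  -0.    ]), 'tool_pos': array([ 0.2199, -0.5844,  0.2302]), 'tool_rot': array([-3.0891, -0.5618,  0.0002]), 'contact_force': array([ 0.4988, -0.1737, -0.9958]), 'wrist_torque': array([-0.0183,  0.0238,  0.076 ]), 'grip_force': 0.0, 'opening': 0.08540373032269132}
{'fx': 332.13799262215247, 'fy': 332.13799262215247, 'cx': 319.0585194193938, 'cy': 199.7726534852171, 'cam_to_world': array([[ 0.3515,  0.8891,  0.2932,  0.2954],
       [-0.9362,  0.3343,  0.1087, -0.5578],
       [-0.0014, -0.3127,  0.9499,  0.3733],
       [ 0.    ,  0.    ,  0.    ,  1.    ]])}
```

View pics/top0.png

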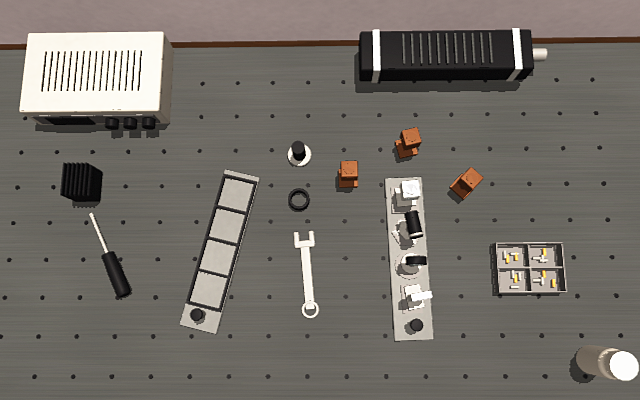

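View pics/scene0.png

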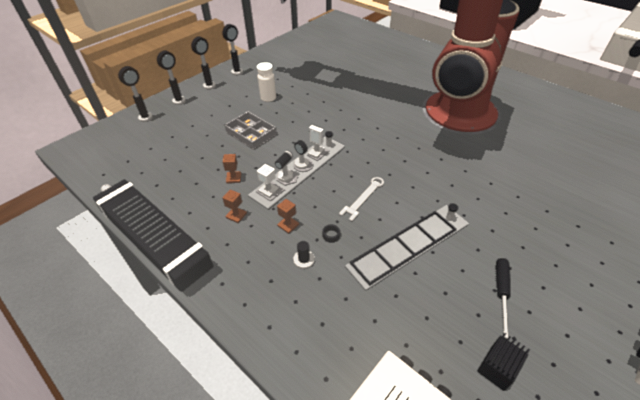

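Top view: the parking rack is at right, (386–432, 178–340), with its post at (416,326). From the post its order is plate (415,296), lens (412,262), barrel (413,225), cube (410,190). The bench rack is at left, with its post at (197,316).

Look-alikes: brown cubes at (348,172), (408,142) and (466,182), and a loose white and black mount at (299,153). The aluminium cube meant is the light one on the rack at (410,190). I'll confirm this in a crop and measure the racks.

```bash
cat > h.py <<'E'
import numpy as np, cv2
from station import get_obs, optics
np.set_printoptions(precision=4,suppress=True)
def ray(m,uv):
    d=np.array([(uv[0]-m['cx'])/m['fx'],-(uv[1]-m['cy'])/m['fy'],-1.0]); T=m['cam_to_world']
    return T[:3,3],T[:3,:3]@d
def onz(m,uv,z):
    o,d=ray(m,uv); return (o+d*(z-o[2])/d[2])
def proj(m,p):
    c=np.linalg.inv(m['cam_to_world'])@np.r_[p,1]; return np.array([m['cx']-m['fx']*c[0]/c[2], m['cy']+m['fy']*c[1]/c[2]])
E
python3 - <<'E'
from h import *
im=cv2.imread("pics/top0.png"); m=optics.camera_model("top")
cv2.imwrite("pics/crop1.png",np.hstack([cv2.resize(im[165:345,365:465],None,fx=3.3,fy=3.3,interpolation=2),cv2.resize(im[165:345,165:285],None,fx=3.3,fy=3.3,interpolation=2)]))
g=cv2.cvtColor(im,cv2.COLOR_BGR2GRAY)
hsv=cv2.cvtColor(im,cv2.COLOR_BGR2HSV)
for name,(x0,x1) in dict(park=(375,445),bench=(170,270)).items():
    for th in (120,):
        k=((g>th)&(hsv[...,1]<60)).astype(np.uint8); r=np.zeros_like(k); r[168:345,x0:x1]=k[168:345,x0:x1]
        if name=="bench": pass
        r=cv2.morphologyEx(r,cv2.MORPH_CLOSE,np.ones((7,7)))
        c=max(cv2.findContours(r,0,1)[0],key=cv2.contourArea)
        w=np.array([onz(m,p[0],.008)[:2] for p in c],np.float32)
        print(name,th,cv2.minAreaRect(c),cv2.minAreaRect(w)); print(cv2.boxPoints(cv2.minAreaRect(w)))
E
```

```text
park 120 ((409.4669494628906, 258.4708251953125), (163.5558624267578, 40.4211311340332), 86.42366790771484) ((0.5232385993003845, -0.18822626769542694), (0.29898974299430847, 0.07311038672924042), 1.9780569076538086)
[[ 0.3726 -0.1569]
 [ 0.3751 -0.2299]
 [ 0.6739 -0.2196]
 [ 0.6714 -0.1465]]
bench 120 ((219.05548095703125, 250.59823608398438), (37.73951721191406, 162.68507385253906), 15.543679237365723) ((0.5383455157279968, 0.16078156232833862), (0.06923478841781616, 0.2987210750579834), 75.96135711669922)
[[0.385  0.1634]
 [0.6748 0.091 ]
 [0.6916 0.1581]
 [0.4018 0.2306]]
```

View pics/crop1.png

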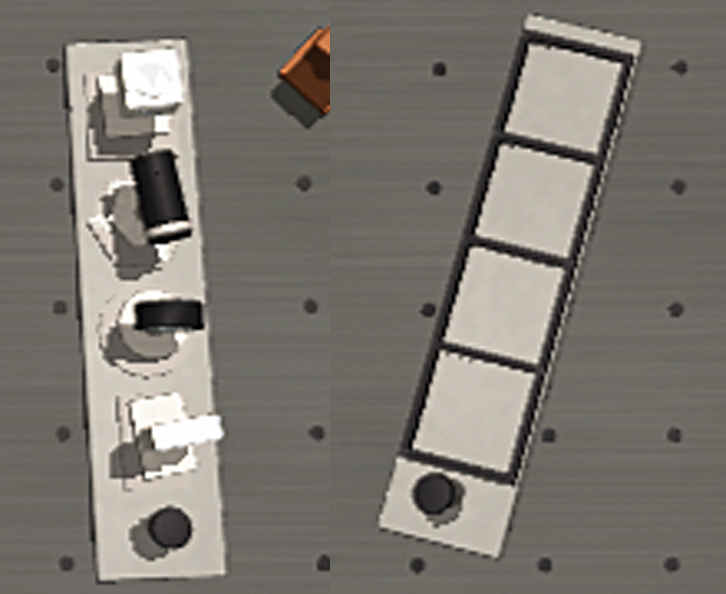

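The crop confirms it: plate, lens, barrel and aluminium cube from the post, and the brown cubes stand off the rack. Next I'll get the head positions and yaws.

Run:
```python
from h import *
im=cv2.imread("pics/top0.png"); m=optics.camera_model("top")
g=cv2.cvtColor(im,cv2.COLOR_BGR2GRAY)
C=lambda x,y:(365+x/3.3,165+y/3.3)
P=[onz(m,C(*p),.008)[:2] for p in [(68,44),(100,580),(187,40),(225,575)]]; P=np.array(P);print(P)
c=P.mean(0); a=(P[0]+P[2]-P[1]-P[3]); a/=np.linalg.norm(a); n=np.array([-a[1],a[0]])
print("park",c,np.degrees(np.arctan2(a[1],a[0])), "pads",[c+a*s for s in (-.0915,-.0305,.0305,.0915)])
def blob(mask,box,z,name):
    x0,x1,y0,y1=box; r=np.zeros_like(mask,np.uint8); r[y0:y1,x0:x1]=mask[y0:y1,x0:x1]
    for c_ in sorted(cv2.findContours(r,0,1)[0],key=cv2.contourArea)[-2:]:
        if cv2.contourArea(c_)<20: continue
        w=np.array([onz(m,p[0],z)[:2] for p in c_],np.float32)*1000
        R=cv2.minAreaRect(w); b=cv2.boxPoints(R)
        e=b[1]-b[0]; print(name,np.round(R[0],1),np.round(R[1],1),"edge dir",np.degrees(np.arctan2(e[1],e[0])),"rackframe",a@(np.array(R[0])/1000-c),n@(np.array(R[0])/1000-c), cv2.minAreaRect(c_)[:2])
dark=(g<60); 
blob(g>245,(395,425,172,210),.082,"cube")
blob(dark,(400,430,205,242),.069,"barrel")
blob(dark,(403,430,250,272),.075,"lens")
blob(g>245,(408,436,285,305),.092,"plate")
```

```text
[[ 0.6706 -0.1492]
 [ 0.3719 -0.1586]
 [ 0.6725 -0.2174]
 [ 0.3745 -0.226 ]]
park [ 0.5224 -0.1878] 1.7225450735955068 pads [array([ 0.4309, -0.1905]), array([ 0.4919, -0.1887]), array([ 0.5529, -0.1869]), array([ 0.6138, -0.185 ])]
cube [ 633.4 -183.2] [28.6 28.7] edge dir -84.29858 rackframe 0.11106193830756837 0.0012536500325857126 ((410.469482421875, 188.22561645507812), (16.012571334838867, 16.56473159790039))
barrel [ 575.9 -186.4] [38.7 23.8] edge dir -79.83237 rackframe 0.05349663371382966 -0.00022605811102516227 ((412.2352294921875, 222.05882263183594), (21.90997886657715, 13.666620254516602))
lens [ 509.  -188.8] [14.9 34. ] edge dir -86.64775 rackframe -0.01340877835329274 -0.0006269118404258912 ((415.7957458496094, 260.2315368652344), (8.79533863067627, 20.02342987060547))
plate [ 451.5 -188. ] [41.3 26.7] edge dir -27.011885 rackframe -0.07083070835037804 0.001861917661117092 ((418.2000427246094, 294.10003662109375), (25.491174697875977, 16.099689483642578))
```

The rack plate isn't centred on the row; the pads sit about 18 mm further on. So I'll use the bay floors and pads directly.

Run:
```python
from h import *
im=cv2.imread("pics/top0.png"); m=optics.camera_model("top")
g=cv2.cvtColor(im,cv2.COLOR_BGR2GRAY)
r=np.zeros_like(g); r[170:320,170:270]=(g[170:320,170:270]>125)
for c in cv2.findContours(r,0,1)[0]:
    if cv2.contourArea(c)<150: continue
    w=np.array([onz(m,p[0],.008)[:2] for p in c],np.float32)*1000
    R=cv2.minAreaRect(w); print("floor",R, onz(m,np.mean(cv2.minAreaRect(c)[0:1],0),.008))
cv2.imwrite("pics/crop2.png",cv2.resize(im[172:312,380:440],None,fx=4,fy=4,interpolation=cv2.INTER_CUBIC)); 
s=cv2.imread("pics/scene0.png"); cv2.imwrite("pics/crop3.png",np.hstack([cv2.resize(im[172:312,380:440],(257,600),interpolation=2),cv2.resize(s[115:210,245:350],(540,489),interpolation=2).copy() if 0 else cv2.copyMakeBorder(cv2.resize(s[115:210,245:350],(540,489),interpolation=2),0,111,0,0,0)]))
```

```text
floor ((417.094970703125, 191.06324768066406), (68.62358093261719, 29.491817474365234), 76.31220245361328) [0.4168 0.1911 0.008 ]
floor ((463.9210205078125, 179.96786499023438), (54.9046745300293, 55.62693405151367), 76.06722259521484) [0.4638 0.18   0.008 ]
floor ((522.912109375, 165.33596801757812), (55.067138671875, 54.85933303833008), 75.63654327392578) [0.5227 0.1656 0.008 ]
floor ((582.3236083984375, 150.18081665039062), (54.54485321044922, 54.25200271606445), 75.77963256835938) [0.5821 0.1503 0.008 ]
floor ((641.9466552734375, 135.37530517578125), (54.502315521240234, 54.116939544677734), 75.64488220214844) [0.6417 0.1355 0.008 ]
```

View pics/crop3.png

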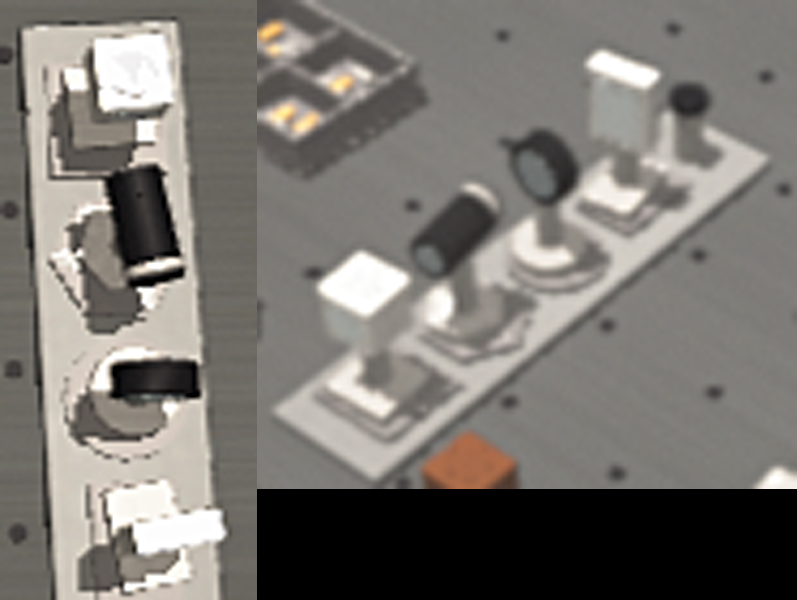

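```bash
cat > go.py <<'E'
# go.py x y z(mm) yaw(deg): turn (rotvec, tool) then shift in the turned tool frame
import sys
from h import *
from scipy.spatial.transform import Rotation as R
x,y,z,a=map(float,sys.argv[1:5]); a=np.radians(a); o=get_obs()
G=R.from_matrix([[np.cos(a),np.sin(a),0],[np.sin(a),-np.cos(a),0],[0,0,-1]]); N=R.from_rotvec(o['tool_rot'])
print('t',o['t'],'turn',(N.inv()*G).as_rotvec(),'shift then mm',np.round(G.inv().apply(np.array([x,y,z])-o['tool_pos']*1000),1),'open',o['opening'],'q6',o['q'][5])
E
python3 - <<'E'
from h import *
m=optics.camera_model("top")
print([onz(m,(380+u/4.286,172+v/4.286),.092)*1000 for u,v in [(178,531),(131,528),(222,508),(226,535),(136,553)]])
E
python3 go.py 447 -188 150 12
```

```text
[array([ 448.615 , -193.3139,   92.    ]), array([ 449.8051, -175.3353,   92.    ]), array([ 457.3066, -210.5518,   92.    ]), array([ 447.0463, -211.6369,   92.    ]), array([ 440.3277, -176.9112,   92.    ])]
t 0.1 turn [-0.0018 -0.0001  0.1504] shift then mm [ 304.5 -340.6   80.2] open 0.08540373032269132 q6 -0.1190000553327908
```

```bash
python3 -m pendant '[[[0,0,0],[0,0,0.075],1],[[0,0,0],[0,0,0.075],1],[[19,-21,0],[0,0,0],1],[[19,-21,0],[0,0,0],1],[[19,-21,0],[0,0,0],1],[[19,-21,0],[0,0,0],1],[[19,-21,0],[0,0,0],1],[[19,-21,0],[0,0,0],1],[[19,-21,0],[0,0,0],1],[[19,-21,0],[0,0,0],1]]' && python3 -m pendant '[[[19,-21,0],[0,0,0],1],[[19,-21,0],[0,0,0],1],[[19,-21,0],[0,0,0],1],[[19,-21,0],[0,0,0],1],[[19,-21,0],[0,0,0],1],[[19,-21,0],[0,0,0],1],[[19,-21,0],[0,0,0],1],[[19,-21,0],[0,0,0],1],[[0,0,0],[0,0,0],1]]'; python3 go.py 448 -193 150 12; python3 -c "
from h import *
m=optics.camera_model('wrist'); cv2.imwrite('pics/w1.png',optics.get_image('wrist')[:,:,::-1])
for p in [(.4485,-.1933,.092),(.509,-.189,.086),(.5725,-.187,.081),(.6334,-.1832,.082)]: print(proj(m,np.array(p)))"
```

```text
t: 0.93
tool_pos: [0.334, -0.3875, 0.2307]
tool_rot: [-3.124, -0.328, 0.001]
contact_force: [0.9, 0.2, -0.1]
opening: 0.0853
grip_force: 0.0
t: 1.68
tool_pos: [0.4487, -0.1894, 0.2308]
tool_rot: [-3.121, -0.336, -0.001]
contact_force: [0.1, -0.2, 0.0]
opening: 0.0853
grip_force: 0.0
t 1.6833 turn [-0.0021 -0.0007  0.0052] shift then mm [-1.4  3.4 80.8] open 0.08525202967061098 q6 0.8024794168975542
[321.9454 187.3437]
[332.3379 116.9444]
[347.5136  36.1159]
[362.269  -54.1305]
```

View pics/w1.png

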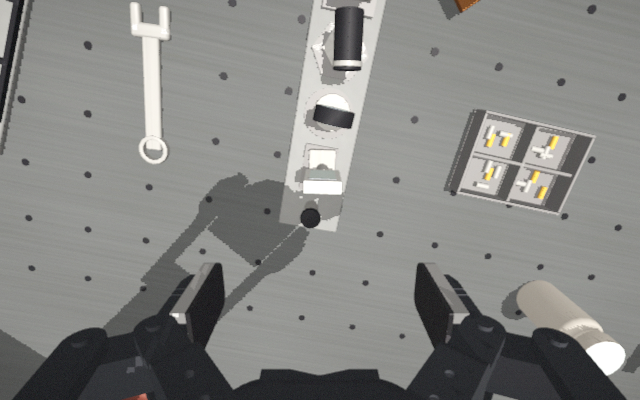

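The plate is at (322,187), exactly where predicted, and square to the fingers. The lens (332,117) and barrel (347,38) also match. I'll grasp the plate.

```bash
python3 -m pendant '[[[-1,3,20],[0,0,0],1],[[0,0,20],[0,0,0],1],[[0,0,20],[0,0,0],1],[[0,0,20],[0,0,0],1],[[0,0,20],[0,0,0],1],[[0,0,20],[0,0,0],1],[[0,0,20],[0,0,0],1],[[0,0,15],[0,0,0],1],[[0,0,14],[0,0,0],1],[[0,0,8],[0,0,0],1],[[0,0,5],[0,0,0],1],[[0,0,0],[0,0,0],1]]' 40 && python3 -m pendant '[[[0,0,0],[0,0,0],0.3],[[0,0,0],[0,0,0],0.3],[[0,0,0],[0,0,0],0.1],[[0,0,0],[0,0,0],0.1],[[0,0,0],[0,0,0],0.1],[[0,0,0],[0,0,0],0.1],[[0,0,0],[0,0,0],0.1],[[0,0,0],[0,0,0],0.1],[[0,0,0],[0,0,0],0.1]]'; python3 go.py 642 135 140 -14
```

```text
t: 2.73
tool_pos: [0.4461, -0.1963, 0.0483]
tool_rot: [-3.123, -0.328, 0.003]
contact_force: [-0.4, -0.5, 0.7]
opening: 0.0853
grip_force: 0.0
t: 3.48
tool_pos: [0.4475, -0.1963, 0.0498]
tool_rot: [3.124, 0.329, 0.001]
contact_force: [0.5, 1.4, 3.3]
opening: 0.0333
grip_force: 45.5
t 3.4833 turn [ 0.0003 -0.0008  0.4542] shift then mm [ 108.6 -368.5  -90.2] open 0.03332103057840184 q6 0.7949122292297491
```

```bash
python3 -m pendant '[[[0,0,-6],[0,0,0],0.1],[[0,0,-12],[0,0,0],0.1],[[0,0,-18],[0,0,0],0.1],[[0,0,-18],[0,0,0],0.1],[[0,0,-18],[0,0,0],0.1],[[0,0,-14],[0,0,0],0.1],[[0,0,-7],[0,0,0],0.1],[[0,0,0],[0,0,0.08],0.1],[[0,0,0],[0,0,0.1],0.1],[[0,0,0],[0,0,0.1],0.1],[[0,0,0],[0,0,0.1],0.1],[[0,0,0],[0,0,0.074],0.1]]' && python3 -m pendant '[[[2,-7,0],[0,0,0],0.1],[[4,-14,0],[0,0,0],0.1],[[6,-20,0],[0,0,0],0.1],[[6,-20,0],[0,0,0],0.1],[[6,-20,0],[0,0,0],0.1],[[6,-20,0],[0,0,0],0.1],[[6,-20,0],[0,0,0],0.1],[[6,-20,0],[0,0,0],0.1],[[6,-20,0],[0,0,0],0.1],[[6,-20,0],[0,0,0],0.1],[[6,-20,0],[0,0,0],0.1],[[6,-20,0],[0,0,0],0.1]]' && python3 -m pendant '[[[6,-20,0],[0,0,0],0.1],[[6,-20,0],[0,0,0],0.1],[[6,-20,0],[0,0,0],0.1],[[6,-20,0],[0,0,0],0.1],[[6,-20,0],[0,0,0],0.1],[[6,-22,0],[0,0,0],0.1],[[4,-14,0],[0,0,0],0.1],[[2,-7,0],[0,0,0],0.1],[[0,0,0],[0,0,0],0.1],[[0,0,0],[0,0,0],0.1]]'; python3 go.py 642 135 50 -14; python3 -c "
from h import *
m=optics.camera_model('wrist'); i=optics.get_image('wrist')[:,:,::-1]; cv2.imwrite('pics/w2.png',i)
for p in [(.6419,.1354,.008),(.5823,.1502,.008)]: print(proj(m,np.array(p)))"
```

```text
t: 4.48
tool_pos: [0.4466, -0.196, 0.142]
tool_rot: [-3.117, 0.39, 0.001]
contact_force: [0.3, 0.2, -1.1]
opening: 0.0335
grip_force: 45.0
t: 5.48
tool_pos: [0.5647, 0.0039, 0.142]
tool_rot: [-3.119, 0.379, 0.001]
contact_force: [-0.2, -0.3, -0.8]
opening: 0.0335
grip_force: 45.0
t: 6.32
tool_pos: [0.6395, 0.1308, 0.142]
tool_rot: [3.118, -0.381, -0.001]
contact_force: [0.7, 0.1, -1.5]
opening: 0.0336
grip_force: 45.0
t 6.3167 turn [0.0008 0.0008 0.001 ] shift then mm [ 1.4 -4.7 92. ] open 0.03358140190194769 q6 1.9022115341704735
[311.5064 186.9923]
[312.0171 250.808 ]
```

View pics/w2.png

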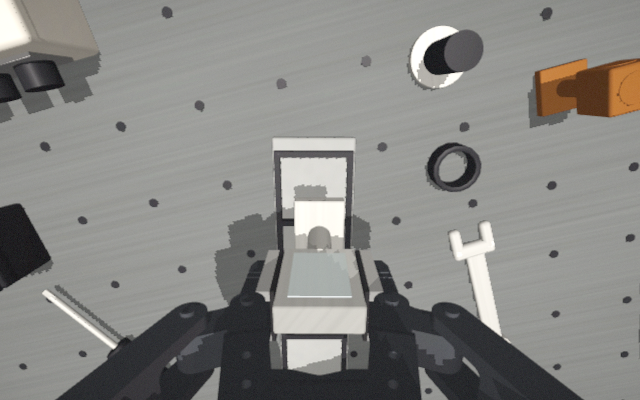

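The plate hangs upright over bay 4, whose floor is centred near (314,187). I'll shift the remaining few mm and lower it.

```bash
python3 -m pendant '[[[1,-5,10],[0,0,0],0.1],[[0,0,18],[0,0,0],0.1],[[0,0,18],[0,0,0],0.1],[[0,0,18],[0,0,0],0.1],[[0,0,14],[0,0,0],0.1],[[0,0,8],[0,0,0],0.1],[[0,0,4],[0,0,0],0.1],[[0,0,2],[0,0,0],0.1],[[0,0,1],[0,0,0],0.1],[[0,0,0],[0,0,0],0.1]]'; python3 go.py 642 135 46 -14;python3 -c "
from h import *
print(get_obs()['contact_force'])"
```

```text
t: 7.2
tool_pos: [0.6428, 0.1356, 0.0503]
tool_rot: [-3.118, 0.383, -0.003]
contact_force: [-0.0, -0.5, -0.6]
opening: 0.0333
grip_force: 45.0
t 7.2 turn [-0.0005 -0.0016  0.0001] shift then mm [-0.6  0.7  4.3] open 0.033340329513207506 q6 1.909760433321704
[-0.014  -0.4562 -0.5954]
```

Now step down in 1 mm rows until contact, then release and rise.

```bash
python3 -m pendant '[[[0,0,1],[0,0,0],0.1],[[0,0,1],[0,0,0],0.1],[[0,0,1],[0,0,0],0.1],[[0,0,0],[0,0,0],0.1]]'; python3 -m pendant '[[[0,0,1],[0,0,0],0.1],[[0,0,0],[0,0,0],0.1]]';  python3 -m pendant '[[[0,0,1],[0,0,0],0.1],[[0,0,0],[0,0,0],0.1]]'
```

```text
t: 7.53
tool_pos: [0.642, 0.1356, 0.0464]
tool_rot: [-3.118, 0.383, -0.0]
contact_force: [-0.8, 0.6, -1.9]
opening: 0.0337
grip_force: 45.0
t: 7.7
tool_pos: [0.6423, 0.1356, 0.0459]
tool_rot: [-3.118, 0.383, -0.001]
contact_force: [-0.8, 0.0, 1.2]
opening: 0.0332
grip_force: 45.3
t: 7.87
tool_pos: [0.6424, 0.1356, 0.0458]
tool_rot: [3.118, -0.383, 0.0]
contact_force: [-2.1, -0.5, 6.3]
opening: 0.0336
grip_force: 45.9
```

```bash
python3 -m pendant '[[[0,0,0],[0,0,0],0.5],[[0,0,0],[0,0,0],0.6],[[0,0,0],[0,0,0],0.8],[[0,0,0],[0,0,0],1],[[0,0,0],[0,0,0],1],[[0,0,0],[0,0,0],1],[[0,0,-8],[0,0,0],1],[[0,0,-16],[0,0,0],1],[[0,0,-20],[0,0,0],1],[[0,0,-20],[0,0,0],1],[[0,0,-20],[0,0,0],1],[[0,0,-12],[0,0,0],1]]' && python3 -m pendant '[[[0,0,-6],[0,0,-0.1],1],[[0,0,0],[0,0,-0.1],1],[[0,0,0],[0,0,-0.1],1],[[-5,10,0],[0,0,0],1],[[-10,20,0],[0,0,0],1],[[-10,20,0],[0,0,0],1],[[-10,20,0],[0,0,0],1],[[-10,20,0],[0,0,0],1],[[-10,20,0],[0,0,0],1],[[-10,20,0],[0,0,0],1],[[-10,20,0],[0,0,0],1],[[-10,20,0],[0,0,0],1]]' && python3 -m pendant '[[[-10,20,0],[0,0,0],1],[[-10,20,0],[0,0,0],1],[[-10,20,0],[0,0,0],1],[[-10,20,0],[0,0,0],1],[[-10,20,0],[0,0,0],1],[[-10,20,0],[0,0,0],1],[[-5,17,0],[0,0,0],1],[[0,8,0],[0,0,0],1],[[0,0,0],[0,0,0],1],[[0,0,0],[0,0,0],1]]'; python3 go.py 509 -189 50 3;python3 -c "
from h import *
i=optics.get_image('top')[:,:,::-1]; w=optics.get_image('wrist')[:,:,::-1]
cv2.imwrite('pics/c4.png',np.hstack([cv2.resize(i[160:340,165:285],(400,600)),cv2.resize(w[100:400,220:420],(400,600))]))
m=optics.camera_model('wrist');print(proj(m,np.array([.509,-.189,.086])), proj(m,np.array([.5725,-.187,.081])))"
```

```text
t: 8.87
tool_pos: [0.6433, 0.1357, 0.1438]
tool_rot: [-3.117, 0.382, -0.006]
contact_force: [0.1, -0.2, 1.0]
opening: 0.0853
grip_force: 0.0
t: 9.87
tool_pos: [0.5655, -0.0404, 0.1461]
tool_rot: [3.14, 0.083, -0.001]
contact_force: [0.3, -0.6, 0.3]
opening: 0.0853
grip_force: 0.0
t: 10.7
tool_pos: [0.5097, -0.1873, 0.1462]
tool_rot: [-3.14, -0.085, 0.0]
contact_force: [1.2, -0.6, 0.6]
opening: 0.0852
grip_force: 0.0
t 10.7 turn [-0.0006  0.0001  0.0015] shift then mm [-0.8  1.6 96.2] open 0.08519664696201938 q6 1.0272780213020718
[320.5345 220.7961] [323.1146 121.3522]
```

View pics/c4.png

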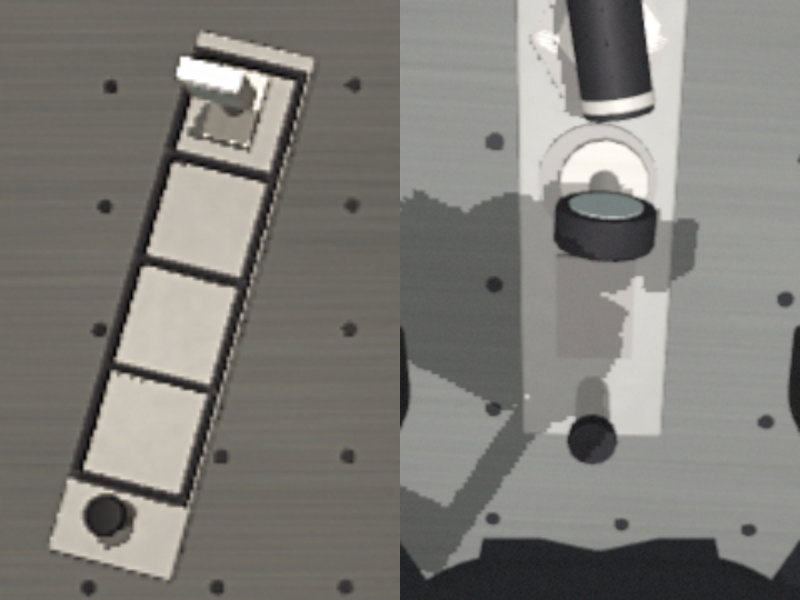

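Left: the plate stands upright in bay 4 with its foot centred. Right: the lens rim is at about (322,220) in full-frame pixels, as predicted. I'll grasp the lens.

```bash
python3 -m pendant '[[[-1,1,10],[0,0,0],1],[[0,0,18],[0,0,0],1],[[0,0,20],[0,0,0],1],[[0,0,20],[0,0,0],1],[[0,0,16],[0,0,0],1],[[0,0,9],[0,0,0],1],[[0,0,5],[0,0,0],1],[[0,0,0],[0,0,0],0.3],[[0,0,0],[0,0,0],0.3],[[0,0,0],[0,0,0],0.1],[[0,0,0],[0,0,0],0.1],[[0,0,0],[0,0,0],0.1]]' 40 && python3 -m pendant '[[[0,0,0],[0,0,0],0.1],[[0,0,0],[0,0,0],0.1],[[0,0,0],[0,0,0],0.1],[[0,0,0],[0,0,0],0.1]]' && python3 -m pendant '[[[0,0,-6],[0,0,0],0.1],[[0,0,-12],[0,0,0],0.1],[[0,0,-18],[0,0,0],0.1],[[0,0,-18],[0,0,0],0.1],[[0,0,-18],[0,0,0],0.1],[[0,0,-14],[0,0,0],0.1],[[0,0,-8],[0,0,0],0.1],[[0,0,0],[0,0,0.08],0.1],[[0,0,0],[0,0,0.1],0.1],[[0,0,0],[0,0,0.08],0.1],[[0,0,0],[0,0,0.04],0.1],[[0,0,0],[0,0,0],0.1]]'; python3 go.py 582 150 46 -14
```

```text
t: 11.8
tool_pos: [0.5099, -0.189, 0.0499]
tool_rot: [3.139, 0.087, 0.004]
contact_force: [-1.3, -0.9, 3.5]
opening: 0.0346
grip_force: 39.7
t: 12.13
tool_pos: [0.5099, -0.189, 0.0498]
tool_rot: [3.139, 0.088, 0.003]
contact_force: [-0.7, 0.4, 5.9]
opening: 0.0346
grip_force: 39.9
t: 13.13
tool_pos: [0.5085, -0.1881, 0.142]
tool_rot: [-3.118, 0.383, 0.001]
contact_force: [0.7, 0.5, -0.8]
opening: 0.0347
grip_force: 40.0
t 13.1333 turn [-0.0003  0.001  -0.0004] shift then mm [ -10.4 -345.9   96. ] open 0.034704629032455296 q6 1.3238598036916214
```

```bash
python3 -m pendant '[[[0,-7,0],[0,0,0],0.1],[[0,-14,0],[0,0,0],0.1],[[-1,-20,0],[0,0,0],0.1],[[-1,-20,0],[0,0,0],0.1],[[-1,-20,0],[0,0,0],0.1],[[-1,-20,0],[0,0,0],0.1],[[-1,-20,0],[0,0,0],0.1],[[-1,-20,0],[0,0,0],0.1],[[-1,-20,0],[0,0,0],0.1],[[-1,-20,0],[0,0,0],0.1],[[-1,-20,0],[0,0,0],0.1],[[-1,-20,0],[0,0,0],0.1]]' && python3 -m pendant '[[[0,-20,0],[0,0,0],0.1],[[0,-20,0],[0,0,0],0.1],[[0,-20,0],[0,0,0],0.1],[[0,-20,0],[0,0,0],0.1],[[0,-20,0],[0,0,0],0.1],[[0,-14,0],[0,0,0],0.1],[[0,-7,0],[0,0,0],0.1],[[0,-4,0],[0,0,0],0.1],[[0,0,0],[0,0,0],0.1],[[0,0,0],[0,0,0],0.1]]'; python3 go.py 582 150 46 -14; python3 -c "
from h import *
m=optics.camera_model('wrist'); w=optics.get_image('wrist')[:,:,::-1]
cv2.imwrite('pics/c5.png',w[60:400,150:490]);print(proj(m,np.array([.5823,.1502,.008])))"
```

```text
t: 14.13
tool_pos: [0.5524, 0.03, 0.1422]
tool_rot: [-3.118, 0.38, 0.001]
contact_force: [0.3, 0.0, -1.4]
opening: 0.0344
grip_force: 40.1
t: 14.97
tool_pos: [0.5827, 0.1493, 0.1422]
tool_rot: [3.118, -0.383, -0.001]
contact_force: [0.2, 0.0, -0.8]
opening: 0.0347
grip_force: 40.1
t 14.9667 turn [0.0006 0.0003 0.0001] shift then mm [-0.8 -0.6 96.2] open 0.03465054853524841 q6 1.942499799584362
[316.5208 189.0151]
```

View pics/c5.png

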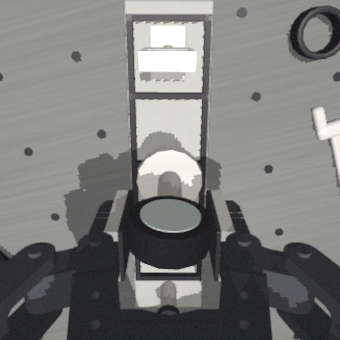

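The lens is held level, in line with bay 3's floor at crop (168,129). Lowering.

```bash
python3 -m pendant '[[[0,-1,10],[0,0,0],0.1],[[0,0,18],[0,0,0],0.1],[[0,0,18],[0,0,0],0.1],[[0,0,18],[0,0,0],0.1],[[0,0,14],[0,0,0],0.1],[[0,0,8],[0,0,0],0.1],[[0,0,4],[0,0,0],0.1],[[0,0,2],[0,0,0],0.1],[[0,0,1],[0,0,0],0.1],[[0,0,1],[0,0,0],0.1],[[0,0,1],[0,0,0],0.1],[[0,0,0],[0,0,0],0.1]]' && python3 -m pendant '[[[0,0,1],[0,0,0],0.1],[[0,0,0],[0,0,0],0.1]]'
```

```text
t: 16.02
tool_pos: [0.5836, 0.1508, 0.048]
tool_rot: [-3.118, 0.383, -0.002]
contact_force: [-0.7, 1.1, -1.1]
opening: 0.0343
grip_force: 40.1
t: 16.18
tool_pos: [0.5832, 0.1508, 0.0465]
tool_rot: [-3.118, 0.383, -0.001]
contact_force: [-0.6, 0.3, -0.7]
opening: 0.0347
grip_force: 40.1
```

```bash
python3 -m pendant '[[[0,0,1],[0,0,0],0.1],[[0,0,0],[0,0,0],0.1]]';  python3 -m pendant '[[[0,0,0.5],[0,0,0],0.1],[[0,0,0],[0,0,0],0.1]]'
```

```text
t: 16.35
tool_pos: [0.5835, 0.1508, 0.0459]
tool_rot: [-3.118, 0.383, -0.001]
contact_force: [-1.7, 0.2, 2.0]
opening: 0.0343
grip_force: 40.3
t: 16.52
tool_pos: [0.5836, 0.1508, 0.0459]
tool_rot: [-3.118, 0.382, -0.001]
contact_force: [-2.2, -1.2, 4.3]
opening: 0.0348
grip_force: 40.6
```

```bash
python3 -m pendant '[[[0,0,0],[0,0,0],0.5],[[0,0,0],[0,0,0],0.6],[[0,0,0],[0,0,0],0.8],[[0,0,0],[0,0,0],1],[[0,0,0],[0,0,0],1],[[0,0,0],[0,0,0],1],[[0,0,-8],[0,0,0],1],[[0,0,-16],[0,0,0],1],[[0,0,-20],[0,0,0],1],[[0,0,-20],[0,0,0],1],[[0,0,-20],[0,0,0],1],[[0,0,-12],[0,0,0],1]]' && python3 -m pendant '[[[0,0,-6],[0,0,-0.11],1],[[0,0,0],[0,0,-0.11],1],[[0,0,0],[0,0,-0.11],1],[[0,0,0],[0,0,-0.106],1],[[-2,10,0],[0,0,0],1],[[-5,20,0],[0,0,0],1],[[-5,20,0],[0,0,0],1],[[-5,20,0],[0,0,0],1],[[-5,20,0],[0,0,0],1],[[-5,20,0],[0,0,0],1],[[-5,20,0],[0,0,0],1],[[-5,20,0],[0,0,0],1]]' && python3 -m pendant '[[[-5,20,0],[0,0,0],1],[[-5,20,0],[0,0,0],1],[[-5,20,0],[0,0,0],1],[[-5,20,0],[0,0,0],1],[[-5,20,0],[0,0,0],1],[[-5,20,0],[0,0,0],1],[[-5,20,0],[0,0,0],1],[[-3,20,0],[0,0,0],1],[[0,13,0],[0,0,0],1],[[0,6,0],[0,0,0],1],[[0,0,0],[0,0,0],1],[[0,0,0],[0,0,0],1]]'; python3 go.py 572.5 -187 50 11;python3 -c "
from h import *
i=optics.get_image('top')[:,:,::-1]; w=optics.get_image('wrist')[:,:,::-1]
cv2.imwrite('pics/c6.png',np.hstack([cv2.resize(i[160:340,165:285],(400,600)),cv2.resize(w[100:400,220:420],(400,600))]))
m=optics.camera_model('wrist');print(proj(m,np.array([.5725,-.187,.081])))"
```

```text
t: 17.52
tool_pos: [0.5843, 0.1509, 0.1442]
tool_rot: [-3.117, 0.382, -0.006]
contact_force: [0.4, 0.9, 0.5]
opening: 0.0854
grip_force: 0.0
t: 18.52
tool_pos: [0.5749, -0.0052, 0.1468]
tool_rot: [3.127, 0.296, -0.0]
contact_force: [0.6, 0.7, -0.7]
opening: 0.0852
grip_force: 0.0
t: 19.52
tool_pos: [0.5721, -0.1863, 0.1467]
tool_rot: [-3.127, -0.299, 0.0]
contact_force: [-0.5, 0.2, -0.6]
opening: 0.0851
grip_force: 0.0
t 19.5167 turn [-0.0007  0.0002 -0.0011] shift then mm [ 0.2  0.8 96.7] open 0.08507672481007003 q6 0.9412428320487157
[319.0981 215.8662]
```

View pics/c6.png

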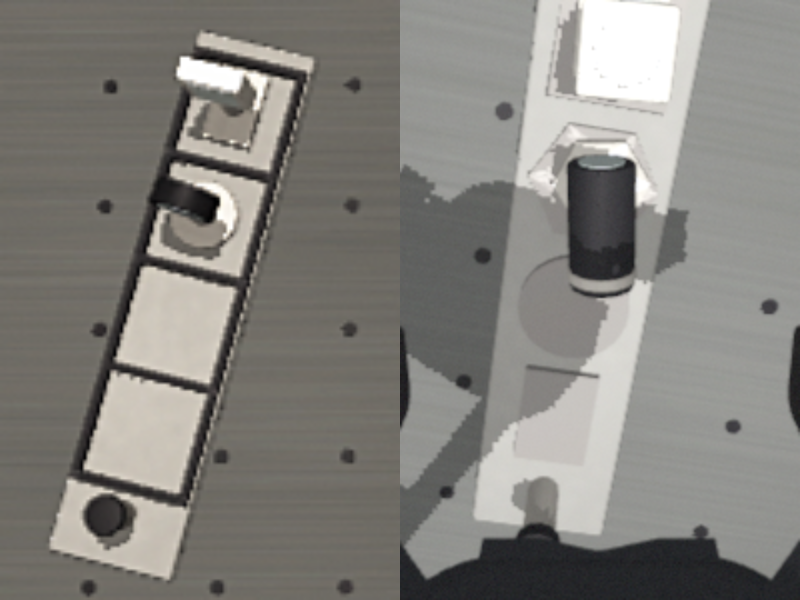

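The lens stands upright in bay 3. The barrel is in line with the fingers, centred at (320,214) as predicted. I'll grasp the barrel.

```bash
python3 -m pendant '[[[0,1,10],[0,0,0],1],[[0,0,18],[0,0,0],1],[[0,0,20],[0,0,0],1],[[0,0,20],[0,0,0],1],[[0,0,16],[0,0,0],1],[[0,0,9],[0,0,0],1],[[0,0,5],[0,0,0],1],[[0,0,0],[0,0,0],0.2],[[0,0,0],[0,0,0],0.2],[[0,0,0],[0,0,0],0.05],[[0,0,0],[0,0,0],0],[[0,0,0],[0,0,0],0]]' 40 && python3 -m pendant '[[[0,0,0],[0,0,0],0],[[0,0,0],[0,0,0],0],[[0,0,0],[0,0,0],0],[[0,0,0],[0,0,0],0],[[0,0,0],[0,0,0],0]]' && python3 -m pendant '[[[0,0,-6],[0,0,0],0],[[0,0,-12],[0,0,0],0],[[0,0,-18],[0,0,0],0],[[0,0,-18],[0,0,0],0],[[0,0,-18],[0,0,0],0],[[0,0,-14],[0,0,0],0],[[0,0,-8],[0,0,0],0],[[0,0,0],[0,0,0.08],0],[[0,0,0],[0,0,0.1],0],[[0,0,0],[0,0,0.1],0],[[0,0,0],[0,0,0.1],0],[[0,0,0],[0,0,0.057],0]]'; python3 go.py 523 165.3 46 -14
```

```text
t: 20.62
tool_pos: [0.5731, -0.1878, 0.05]
tool_rot: [3.126, 0.301, 0.003]
contact_force: [0.1, 3.3, 2.3]
opening: 0.0255
grip_force: 1.8
t: 21.03
tool_pos: [0.5732, -0.1878, 0.05]
tool_rot: [3.126, 0.301, 0.003]
contact_force: [-0.5, 0.7, 6.6]
opening: 0.0226
grip_force: 39.2
t: 22.03
tool_pos: [0.5718, -0.1873, 0.1422]
tool_rot: [-3.117, 0.391, 0.002]
contact_force: [0.6, -0.0, -1.1]
opening: 0.0226
grip_force: 39.4
t 22.0333 turn [-0.0002  0.0015 -0.0051] shift then mm [-132.7 -330.3   96.2] open 0.022552280940496945 q6 1.3801523880167614
```

```bash
python3 -m pendant '[[[-3,-7,0],[0,0,0],0],[[-6,-14,0],[0,0,0],0],[[-8,-20,0],[0,0,0],0],[[-8,-20,0],[0,0,0],0],[[-8,-20,0],[0,0,0],0],[[-8,-20,0],[0,0,0],0],[[-8,-20,0],[0,0,0],0],[[-8,-20,0],[0,0,0],0],[[-8,-20,0],[0,0,0],0],[[-8,-20,0],[0,0,0],0],[[-8,-20,0],[0,0,0],0],[[-8,-20,0],[0,0,0],0]]' && python3 -m pendant '[[[-8,-20,0],[0,0,0],0],[[-8,-20,0],[0,0,0],0],[[-8,-20,0],[0,0,0],0],[[-8,-20,0],[0,0,0],0],[[-8,-18,0],[0,0,0],0],[[-3,-8,0],[0,0,0],0],[[-1,-3,0],[0,0,0],0],[[0,0,0],[0,0,0],0],[[0,0,0],[0,0,0],0]]'; python3 go.py 523 165.3 46 -14; python3 -c "
from h import *
m=optics.camera_model('wrist'); w=optics.get_image('wrist')[:,:,::-1]
cv2.imwrite('pics/c7.png',w[60:400,150:490]);print(proj(m,np.array([.523,.1653,.008])))"
```

```text
t: 23.03
tool_pos: [0.5384, 0.0507, 0.1425]
tool_rot: [-3.118, 0.381, 0.001]
contact_force: [0.3, 0.3, -2.2]
opening: 0.0226
grip_force: 39.4
t: 23.78
tool_pos: [0.5233, 0.1645, 0.1427]
tool_rot: [3.118, -0.384, -0.0]
contact_force: [0.6, -0.7, -1.6]
opening: 0.0228
grip_force: 39.5
t 23.7833 turn [ 0.0006  0.0001 -0.0005] shift then mm [-0.5 -0.7 96.7] open 0.02280109943407595 q6 1.984979820473986
[316.6758 188.7562]
```

View pics/c7.png

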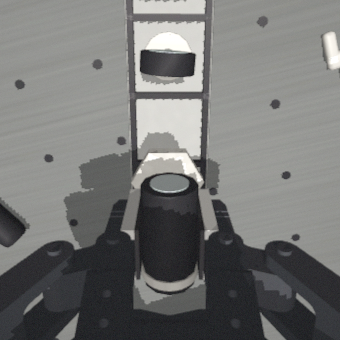

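The barrel is held level over bay 2, with the lens at crop (168,58) in bay 3 ahead of it. Lowering.

```bash
python3 -m pendant '[[[0,-1,10],[0,0,0],0],[[0,0,18],[0,0,0],0],[[0,0,18],[0,0,0],0],[[0,0,18],[0,0,0],0],[[0,0,14],[0,0,0],0],[[0,0,8],[0,0,0],0],[[0,0,4],[0,0,0],0],[[0,0,2],[0,0,0],0],[[0,0,1],[0,0,0],0],[[0,0,1],[0,0,0],0],[[0,0,1],[0,0,0],0],[[0,0,0],[0,0,0],0]]' && python3 -m pendant '[[[0,0,1],[0,0,0],0],[[0,0,0],[0,0,0],0]]' && python3 -m pendant '[[[0,0,0.5],[0,0,0],0],[[0,0,0],[0,0,0],0]]'
```

```text
t: 24.83
tool_pos: [0.5241, 0.166, 0.0484]
tool_rot: [-3.118, 0.384, -0.002]
contact_force: [-0.0, 0.1, -1.5]
opening: 0.0228
grip_force: 39.5
t: 25.0
tool_pos: [0.5238, 0.1659, 0.047]
tool_rot: [-3.118, 0.384, -0.001]
contact_force: [-0.1, -0.3, -1.3]
opening: 0.0227
grip_force: 39.5
t: 25.17
tool_pos: [0.5237, 0.1659, 0.0463]
tool_rot: [-3.118, 0.384, -0.0]
contact_force: [-0.0, 0.1, -1.8]
opening: 0.0226
grip_force: 39.5
```

```bash
python3 -m pendant '[[[0,0,0.5],[0,0,0],0],[[0,0,0],[0,0,0],0]]'
```

```text
t: 25.33
tool_pos: [0.5239, 0.1659, 0.0461]
tool_rot: [-3.118, 0.384, -0.001]
contact_force: [0.0, -0.8, -1.3]
opening: 0.0228
grip_force: 39.7
```

```bash
python3 -m pendant '[[[0,0,0.5],[0,0,0],0],[[0,0,0],[0,0,0],0]]'; python3 -m pendant '[[[0,0,0.5],[0,0,0],0],[[0,0,0],[0,0,0],0]]'
```

```text
t: 25.5
tool_pos: [0.5241, 0.166, 0.046]
tool_rot: [-3.118, 0.384, -0.001]
contact_force: [-1.6, 0.3, 3.0]
opening: 0.0228
grip_force: 40.0
t: 25.67
tool_pos: [0.5243, 0.1661, 0.046]
tool_rot: [-3.118, 0.384, -0.001]
contact_force: [-1.8, 0.0, 5.4]
opening: 0.0229
grip_force: 40.3
```

```bash
python3 -m pendant '[[[0,0,0],[0,0,0],0.4],[[0,0,0],[0,0,0],0.5],[[0,0,0],[0,0,0],0.7],[[0,0,0],[0,0,0],1],[[0,0,0],[0,0,0],1],[[0,0,0],[0,0,0],1],[[0,0,-8],[0,0,0],1],[[0,0,-16],[0,0,0],1],[[0,0,-20],[0,0,0],1],[[0,0,-20],[0,0,0],1],[[0,0,-20],[0,0,0],1],[[0,0,-12],[0,0,0],1]]' && python3 -m pendant '[[[0,0,-6],[0,0,-0.11],1],[[0,0,0],[0,0,-0.11],1],[[0,0,0],[0,0,-0.11],1],[[0,0,0],[0,0,-0.014],1],[[2,10,0],[0,0,0],1],[[4,20,0],[0,0,0],1],[[4,20,0],[0,0,0],1],[[4,20,0],[0,0,0],1],[[4,20,0],[0,0,0],1],[[4,20,0],[0,0,0],1],[[4,20,0],[0,0,0],1],[[4,20,0],[0,0,0],1]]' && python3 -m pendant '[[[4,20,0],[0,0,0],1],[[4,20,0],[0,0,0],1],[[4,20,0],[0,0,0],1],[[4,20,0],[0,0,0],1],[[4,20,0],[0,0,0],1],[[4,20,0],[0,0,0],1],[[4,20,0],[0,0,0],1],[[4,20,0],[0,0,0],1],[[4,20,0],[0,0,0],1],[[6,18,0],[0,0,0],1],[[2,10,0],[0,0,0],1],[[0,0,0],[0,0,0],1]]'; python3 go.py 633.4 -183.2 48 5.7;python3 -c "
from h import *
i=optics.get_image('top')[:,:,::-1]; w=optics.get_image('wrist')[:,:,::-1]
cv2.imwrite('pics/c8.png',np.hstack([cv2.resize(i[160:340,165:285],(400,600)),cv2.resize(w[100:400,220:420],(400,600))]))
m=optics.camera_model('wrist');print(proj(m,np.array([.6334,-.1832,.082])))"
```

```text
t: 26.67
tool_pos: [0.5249, 0.1661, 0.144]
tool_rot: [-3.117, 0.384, -0.006]
contact_force: [0.5, -1.0, 0.4]
opening: 0.0853
grip_force: 0.0
t: 27.67
tool_pos: [0.5684, 0.0178, 0.1466]
tool_rot: [3.138, 0.15, -0.001]
contact_force: [-0.1, 0.1, 0.1]
opening: 0.0852
grip_force: 0.0
t: 28.67
tool_pos: [0.6327, -0.1854, 0.1465]
tool_rot: [3.138, 0.149, -0.0]
contact_force: [0.1, 0.8, -0.0]
opening: 0.085
grip_force: 0.0
t 28.6667 turn [ 0.0004  0.0003 -0.0045] shift then mm [ 0.9 -2.2 98.5] open 0.08502904471886978 q6 1.0783135424333221
[317.3413 215.207 ]
```

View pics/c8.png

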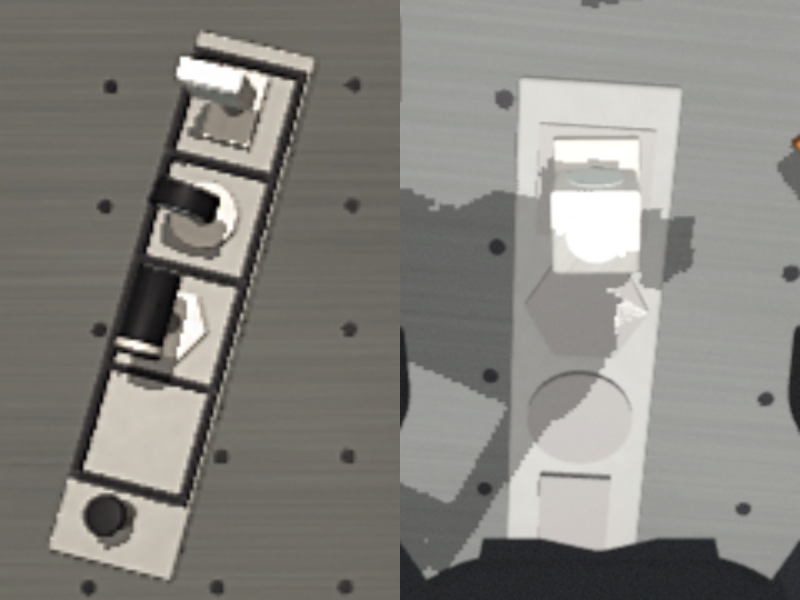

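The barrel stands in bay 2. The aluminium cube's top is at (317,215) as predicted, square to the fingers. I'll grasp the cube.

```bash
python3 -m pendant '[[[1,-2,10],[0,0,0],1],[[0,0,18],[0,0,0],1],[[0,0,20],[0,0,0],1],[[0,0,20],[0,0,0],1],[[0,0,16],[0,0,0],1],[[0,0,9],[0,0,0],1],[[0,0,5],[0,0,0],1],[[0,0,0],[0,0,0],0.2],[[0,0,0],[0,0,0],0.2],[[0,0,0],[0,0,0],0.05],[[0,0,0],[0,0,0],0.05],[[0,0,0],[0,0,0],0.05]]' 40 && python3 -m pendant '[[[0,0,0],[0,0,0],0.05],[[0,0,0],[0,0,0],0.05],[[0,0,0],[0,0,0],0.05],[[0,0,0],[0,0,0],0.05],[[0,0,0],[0,0,0],0.05]]' && python3 -m pendant '[[[0,0,-6],[0,0,0],0.05],[[0,0,-12],[0,0,0],0.05],[[0,0,-18],[0,0,0],0.05],[[0,0,-18],[0,0,0],0.05],[[0,0,-18],[0,0,0],0.05],[[0,0,-14],[0,0,0],0.05],[[0,0,-8],[0,0,0],0.05],[[0,0,0],[0,0,0.08],0.05],[[0,0,0],[0,0,0.1],0.05],[[0,0,0],[0,0,0.1],0.05],[[0,0,0],[0,0,0.064],0.05],[[0,0,0],[0,0,0],0.05]]'; python3 go.py 464 180 46 -14
```

```text
t: 29.77
tool_pos: [0.6343, -0.1814, 0.0502]
tool_rot: [3.137, 0.155, 0.003]
contact_force: [0.1, 0.2, 2.5]
opening: 0.0294
grip_force: 44.3
t: 30.18
tool_pos: [0.6343, -0.1814, 0.0502]
tool_rot: [3.137, 0.155, 0.003]
contact_force: [-0.5, -1.2, 5.9]
opening: 0.0294
grip_force: 44.9
t: 31.18
tool_pos: [0.633, -0.1808, 0.1422]
tool_rot: [-3.117, 0.386, 0.002]
contact_force: [-0.5, -0.8, -0.7]
opening: 0.0293
grip_force: 44.0
t 31.1833 turn [-0.0002  0.0013 -0.0018] shift then mm [-251.2 -309.2   96.2] open 0.029295123382174472 q6 1.4257561311857634
```

```bash
python3 -m pendant '[[[-6,-7,0],[0,0,0],0.05],[[-11,-13,0],[0,0,0],0.05],[[-16,-20,0],[0,0,0],0.05],[[-16,-20,0],[0,0,0],0.05],[[-16,-20,0],[0,0,0],0.05],[[-16,-20,0],[0,0,0],0.05],[[-16,-20,0],[0,0,0],0.05],[[-16,-20,0],[0,0,0],0.05],[[-16,-20,0],[0,0,0],0.05],[[-16,-20,0],[0,0,0],0.05],[[-16,-20,0],[0,0,0],0.05],[[-16,-20,0],[0,0,0],0.05]]' && python3 -m pendant '[[[-16,-20,0],[0,0,0],0.05],[[-16,-20,0],[0,0,0],0.05],[[-16,-20,0],[0,0,0],0.05],[[-16,-18,0],[0,0,0],0.05],[[-8,-9,0],[0,0,0],0.05],[[-2,-2,0],[0,0,0],0.05],[[0,0,0],[0,0,0],0.05],[[0,0,0],[0,0,0],0.05]]'; python3 go.py 464 180 46 -14; python3 -c "
from h import *
m=optics.camera_model('wrist'); w=optics.get_image('wrist')[:,:,::-1]
cv2.imwrite('pics/c9.png',w[60:400,150:490]);print(proj(m,np.array([.464,.180,.008])))"
```

```text
t: 32.18
tool_pos: [0.5138, 0.0768, 0.1426]
tool_rot: [-3.118, 0.381, 0.001]
contact_force: [-0.1, 0.3, -1.3]
opening: 0.0296
grip_force: 44.0
t: 32.85
tool_pos: [0.4652, 0.1792, 0.1428]
tool_rot: [3.118, -0.384, 0.001]
contact_force: [0.2, -0.4, -0.9]
opening: 0.0294
grip_force: 44.1
t 32.85 turn [ 0.0004 -0.0005 -0.0006] shift then mm [-1.4 -0.5 96.8] open 0.029395825481784973 q6 2.034431335386289
[316.8379 189.7858]
```

View pics/c9.png

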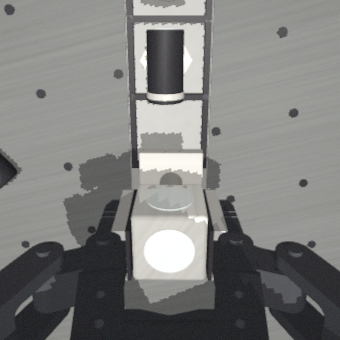

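The cube is held level over bay 1, with the barrel at crop (165,62) in bay 2 ahead. Lowering.

```bash
python3 -m pendant '[[[-1,-1,10],[0,0,0],0.05],[[0,0,18],[0,0,0],0.05],[[0,0,18],[0,0,0],0.05],[[0,0,18],[0,0,0],0.05],[[0,0,14],[0,0,0],0.05],[[0,0,8],[0,0,0],0.05],[[0,0,4],[0,0,0],0.05],[[0,0,2],[0,0,0],0.05],[[0,0,1],[0,0,0],0.05],[[0,0,1],[0,0,0],0.05],[[0,0,1],[0,0,0],0.05],[[0,0,0],[0,0,0],0.05]]' && python3 -m pendant '[[[0,0,1],[0,0,0],0.05],[[0,0,0.5],[0,0,0],0.05],[[0,0,0],[0,0,0],0.05]]' && python3 -m pendant '[[[0,0,0.5],[0,0,0],0.05],[[0,0,0],[0,0,0],0.05]]'
```

```text
t: 33.9
tool_pos: [0.4647, 0.181, 0.0484]
tool_rot: [-3.118, 0.384, -0.002]
contact_force: [-1.2, 0.2, -0.8]
opening: 0.0295
grip_force: 44.1
t: 34.15
tool_pos: [0.4643, 0.1809, 0.0464]
tool_rot: [-3.118, 0.384, -0.0]
contact_force: [-0.2, -0.7, -1.1]
opening: 0.0293
grip_force: 44.1
t: 34.32
tool_pos: [0.4643, 0.1809, 0.0462]
tool_rot: [3.118, -0.384, -0.0]
contact_force: [-2.2, -0.7, 2.4]
opening: 0.0294
grip_force: 44.4
```

```bash
python3 -m pendant '[[[0,0,0.5],[0,0,0],0.05],[[0,0,0],[0,0,0],0.05]]'
```

```text
t: 34.48
tool_pos: [0.4644, 0.1809, 0.0462]
tool_rot: [3.118, -0.384, -0.0]
contact_force: [-2.9, -0.9, 4.6]
opening: 0.0295
grip_force: 44.9
```

```bash
python3 -m pendant '[[[0,0,0],[0,0,0],0.4],[[0,0,0],[0,0,0],0.5],[[0,0,0],[0,0,0],0.7],[[0,0,0],[0,0,0],1],[[0,0,0],[0,0,0],1],[[0,0,0],[0,0,0],1],[[0,0,-8],[0,0,0],1],[[0,0,-16],[0,0,0],1],[[0,0,-20],[0,0,0],1],[[0,0,-20],[0,0,0],1],[[0,0,-20],[0,0,0],1],[[0,0,-20],[0,0,0],1]]' && python3 -m pendant '[[[0,10,-10],[0,0,0],1],[[0,20,0],[0,0,0],1],[[0,20,0],[0,0,0],1],[[0,20,0],[0,0,0],1],[[0,20,0],[0,0,0],1],[[0,20,0],[0,0,0],1],[[0,20,0],[0,0,0],1],[[0,10,0],[0,0,0],1],[[0,0,0],[0,0,0],1],[[0,0,0],[0,0,0],1]]'; python3 -c "
from h import *
i=optics.get_image('top')[:,:,::-1]; w=optics.get_image('scene')[:,:,::-1]
cv2.imwrite('pics/c10.png',np.hstack([cv2.resize(i[160:340,165:285],(400,600)),cv2.resize(w[190:310,330:410+0],(400,600))]))"
```

```text
t: 35.48
tool_pos: [0.4642, 0.1809, 0.1509]
tool_rot: [-3.118, 0.384, -0.001]
contact_force: [-1.0, 0.0, -0.1]
opening: 0.0855
grip_force: 0.0
t: 36.32
tool_pos: [0.4305, 0.0451, 0.1597]
tool_rot: [-3.117, 0.386, -0.001]
contact_force: [0.1, 0.2, -0.5]
opening: 0.0855
grip_force: 0.0
```

View pics/c10.png

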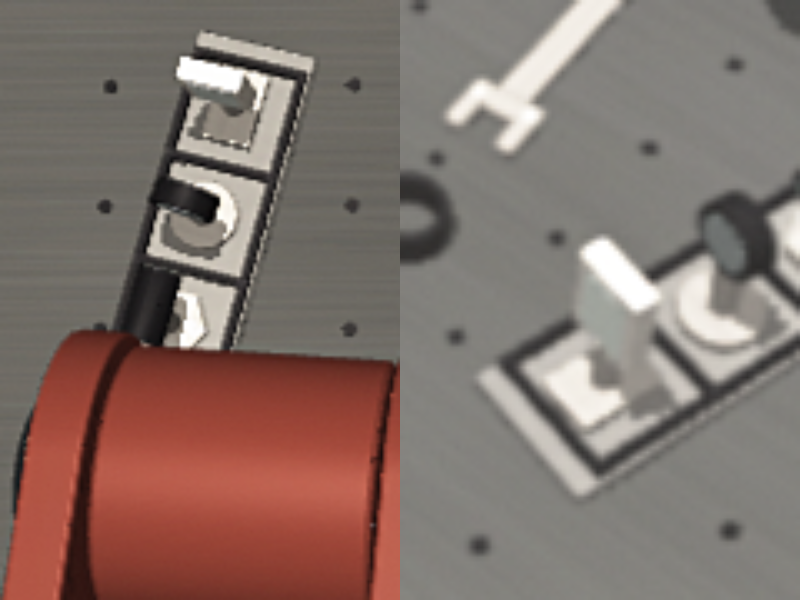

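The plate and lens stand upright in bays 4 and 3, but the arm hides bay 1 from the top camera. I'll take one last look from the scene camera.

```bash
python3 -c "
from h import *
w=optics.get_image('scene')[:,:,::-1]
cv2.imwrite('pics/c11.png',cv2.resize(w[180:300,335:495],(800,600)))"
```

```text
(no output)
```

View pics/c11.png

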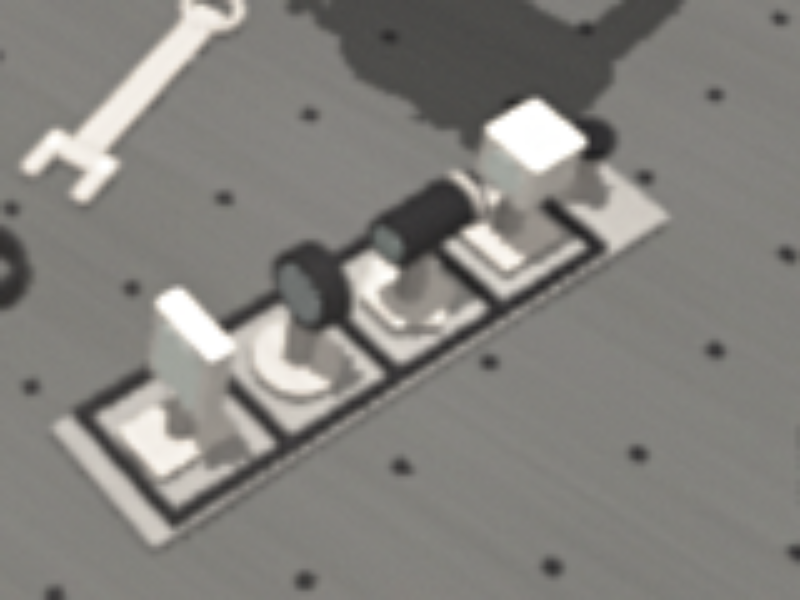

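All four stand upright in their bays: cube (535,150), barrel (425,220), lens (312,285) and plate (195,340), counting away from the post. I'll hand it in.

```bash
python3 -c "
from station import ctrl
print(ctrl.finish_job())"
```

```text
the job is handed in; nothing more can be done
None
```

The job is handed in after about 36 s of robot time: cube, barrel, lens and plate stand upright in bench bays 1 to 4, counted from the post, which reverses their parking order; the hand-in gave no verdict.

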